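# Try two pipe sleeves on a tilted plug gauge and sort them

## Robot

A 6-joint arm with a two-finger parallel gripper is mounted at the origin on a cart in front of the work surface, level with it; the furniture and walls round the work are solid. World frame = base frame: x ahead of the robot, y to its left, z up, the work surface at z = 0. Lengths are in m, angles in rad, forces in N, time in s.
With the tool pointing down it reaches from about 0.35 to 0.775 m from the base axis. Payload 5.5 kg.
Tool frame: the origin (TCP) lies midway between the tips of the shut fingers; the grasp point (between the pads) lies 19 mm behind it; z points along the fingers, y is the line along which they close (so a half turn about z gives the same grasp; the last joint's range is limited). The gripper opens to 85 mm and grips with 20 to 120 N. Pads are 22 mm wide; open, the fingers measure 114 mm over their backs; the gripper's body (76 mm by 85 mm) begins 54 mm behind the grasp point. The pads swing forward as they close: fully open they stand 13 mm farther back than shut.
Start: joints at [1.145, 0.313, 0.046, 1.304, 0, 1.431], TCP at [0.162, 0.552, 0.231] pointing down, gripper open.
Joint ranges: [-2.76, 2.76], [-0.86, 1.69], [-1.03, 1.26], [-2.2, 2.34], [-1.47, 1.5], [-3.14, 3.14]. Speed limits (rad/s): [2.57, 2.57, 3.14, 3.14, 3.14, 3.14].

## Interface

Orientations are given as a unit quaternion [w, x, y, z].
In Python, from workcell import env gives the robot as it stands. The module is installed in compiled form; this text tells all that it offers.
- The arm moves only by the tool carry_out, never from a script. Its argument "series" is a list of rows, each an object with "delta_rot": the turn, a rotation vector about the world's x, y, z normalised to -1 to 1, where 1 is 0.1 rad, a list of three; "travel": the shift along the world's x, y, z normalised to -1 to 1, where 1 is 0.025 m, a list of three; "fingers": the closure, from -1 (fully open) to 1 (shut). In form: [{"delta_rot": [ax, ay, az], "travel": [tx, ty, tz], "fingers": fingers}, ...]. A call has 1 to 5 rows; each row shifts and turns the commanded pose from where the row before left it; what a row does not reach is not made up. A row lasts 1/8 s, in which the tool goes at most 62.5 mm and 10.7 degrees, less where a joint would pass 70% of its speed; a pose out of reach is approached as far as the arm can. A call with a number of a shift or a turn outside -1 to 1 is refused whole. A call with a gripper value outside its range is refused whole. The fingers move at their own pace and stop on an object; "squeeze" is the grip in N (left out, the last holds). Time passes only in rows, so rows that do not move let the fingers close. It gives the time, the measured TCP pose, the force, the opening and the grip force at its end, in the units of the state.
- env.get_state(): the state, without advancing time (a new reading comes with each control period).
- env.read_camera(name): name is "scene" or "top" or "wrist"; returns a dict with "color" (420x560x3 uint8, red, green, blue), "fx", "fy", "cx", "cy" (pixels), "world_from_camera" (4x4, takes a point from camera to world coordinates); the wrist camera has in their place "hand_eye" (4x4, takes a point from camera to tool coordinates, whose origin is the TCP and whose axes are the flange's). Camera axes: x right, y up, looking along -z (the intrinsics and any distortion apply to the point x, -y, -z); pixel columns grow to the right and rows downward; lengths in m; the calibration is good to about 2 mm. A picture is of the moment at which its call begins: read the wrist's pose just before it. There is no depth.
- env.hand_in(): hands the job in; it is judged then, once.
The state is a dict: "clock": time; "joint_pos": joint angles; "qvel": joint speeds; "tau": joint torques, N m; "tcp_pos": TCP position; "orientation": TCP orientation; "wrist_force": force on the tool from outside, world axes, zero at the start; "ft_torque": the same for the moment, N m; "finger_gap": finger opening in m; "grip_force": force on a finger pad.
Only numpy, scipy, OpenCV 4.12 (cv2) and the standard library are available. Lean on these libraries where they do the work, as an engineer would, in place of code of your own. Each camera call takes 0.05 s, during which the arm holds its last target. There are 200 camera calls.

## Task

Two grey sleeves stand behind the front rail of the plywood rack. One at a time, lift each over the rail and slide it onto the leaning gauge pin as far as it will go without forcing it, then draw it off and sort it before fetching the other: a sleeve that goes fully home on the shoulder stands upright in the rectangular wooden tray beside the coupling, one that stops at the step stands upright in the round steel pan. Do not knock over the sleeves, push the gauge out of its setting, or disturb the tin, the coupling or the carton.

Things in the scene. Friction and masses are not known exactly. Their poses are not given: they have to be found in the camera images.
- sleeve_a: Grey plastic pipe sleeve 1 of 2, an open tube 52 mm in outside diameter, 80 mm long, 0.08 to 0.17 kg, on end on the rack. Origin: centre of its lower end; z along its axis, up. Outwardly both are alike; one bore is 41 mm, the other 31 mm, and the gauge shows which: the wide one slides over the whole pin to the shoulder, the narrow one passes only the nose and stops on the step, 50 mm higher.
- sleeve_b: Grey plastic pipe sleeve 2 of 2, an open tube 52 mm in outside diameter, 80 mm long, 0.08 to 0.17 kg, on end on the rack. Origin: centre of its lower end; z along its axis, up. Outwardly both are alike; one bore is 41 mm, the other 31 mm, and the gauge shows which: the wide one slides over the whole pin to the shoulder, the narrow one passes only the nose and stops on the step, 50 mm higher.
- gauge_shoulder (a point): Point on the steel gauge pin's axis at the top of its shoulder disc (58 mm diameter); z along the pin towards its nose. The pin leans 23 to 37 degrees from vertical, roughly towards the robot. From the shoulder: 35 mm diameter for 50 mm, step with 1.5 mm chamfer, then a nose 24 mm in diameter, 24 mm long, its last 9 mm tapering to 12 mm.
- gauge_step (a point): Point on the pin's axis at its step, 50 mm from the shoulder; axes as gauge_shoulder.
- gauge_nose (a point): Point on the pin's axis at the tip of its nose, 74 mm from the shoulder; axes as gauge_shoulder.
- gauge: Fixed grey cast base of the gauge, 92 x 90 x 12 mm, with two ears up to 97 mm high, 72 mm apart over their outsides. Origin: centre of its underside on the table. The pin hangs on a stiff friction pivot along y, 75 mm above the origin and 35 mm below the shoulder, gives way at about 12 N m, and leans towards -x.
- rack: Fixed plywood stock rack, 104 mm deep (x), 288 mm long (y). Origin: centre of its underside. Board 30 mm above the table; aluminium retaining rails on the front (-x) and back edges and the two end boards all reach 55 mm above the table; rails 6 mm thick. The two sleeves and the tin stand in a row along y about 80 mm apart, in any order.
- tray: Fixed rectangular wooden tray for sleeves that fit, 130 (x) x 170 (y) x 24 mm, walls and floor 6 mm. Origin: centre of its underside. A coupling stands in its +y half; the -y half is free.
- pan: Fixed round steel pan for sleeves that do not fit, 150 mm across the rim, 24 mm high, floor 6 mm thick and about 130 mm across. Origin: centre of its underside. Tray and pan stand one to the left and one to the right of the robot, either way round.
- cement_tin: Tin with a cap, 66 mm diameter, 108 mm high, loose on the rack. Origin: centre of its underside. Leave it alone.
- coupling_1: Tan pipe coupling, 51 mm diameter, 44 mm high, loose in the tray. Origin: centre of its underside. Leave it alone.
- box_clips: Small white carton 61 x 110 x 53 mm, loose on the table in front of the gauge. Origin: centre of its underside. Leave it alone.

How it is judged:
On the way, in this order (a step that is already met when the one before it is completed fails the run):
1. a sleeve is on the pin as far as it goes: the wide one home on the shoulder, or the narrow one against the step (((distance between sleeve_a and gauge_shoulder below 0.008 m and angle between the z axis of sleeve_a and the z axis of gauge_shoulder, either way round below 0.12 rad) or (distance between sleeve_b and gauge_step below 0.008 m and angle between the z axis of sleeve_b and the z axis of gauge_step, either way round below 0.12 rad))), for 0.2 s.
2. that sleeve is released upright in its place: the wide one in the tray, or the narrow one in the pan (((x of sleeve_a in the frame of tray between -0.045 and 0.045 m and y of sleeve_a in the frame of tray between -0.065 and 0.065 m and z of sleeve_a in the frame of tray below 0.012 m and (linear speed of sleeve_a below 0.03 m/s and contact force between sleeve_a and the fingers below 0.1 N and angle between sleeve_a's own z axis and vertical below 0.1 rad)) or (horizontal distance between sleeve_b and pan below 0.048 m and z of sleeve_b in the frame of pan below 0.012 m and (linear speed of sleeve_b below 0.03 m/s and contact force between sleeve_b and the fingers below 0.1 N and angle between sleeve_b's own z axis and vertical below 0.1 rad)))), for 0.2 s.
3. with the first sleeve sorted, the other one is on the pin as far as it goes ((((distance between sleeve_a and gauge_shoulder below 0.008 m and angle between the z axis of sleeve_a and the z axis of gauge_shoulder, either way round below 0.12 rad) and (horizontal distance between sleeve_b and pan below 0.048 m and z of sleeve_b in the frame of pan below 0.012 m and (linear speed of sleeve_b below 0.03 m/s and contact force between sleeve_b and the fingers below 0.1 N and angle between sleeve_b's own z axis and vertical below 0.1 rad))) or ((distance between sleeve_b and gauge_step below 0.008 m and angle between the z axis of sleeve_b and the z axis of gauge_step, either way round below 0.12 rad) and (x of sleeve_a in the frame of tray between -0.045 and 0.045 m and y of sleeve_a in the frame of tray between -0.065 and 0.065 m and z of sleeve_a in the frame of tray below 0.012 m and (linear speed of sleeve_a below 0.03 m/s and contact force between sleeve_a and the fingers below 0.1 N and angle between sleeve_a's own z axis and vertical below 0.1 rad))))), for 0.2 s.
At the end, for the whole second after the job is handed in: The wide sleeve stands upright (within 6 degrees) on the tray's floor and the narrow one on the pan's floor, both within the walls, released and at rest (x of sleeve_a in the frame of tray between -0.045 and 0.045 m and y of sleeve_a in the frame of tray between -0.065 and 0.065 m and z of sleeve_a in the frame of tray below 0.012 m and linear speed of each of sleeve_a, sleeve_b below 0.03 m/s and contact force between each of sleeve_a, sleeve_b and the fingers below 0.1 N and angle between each of sleeve_a, sleeve_b's own z axis and vertical below 0.1 rad and horizontal distance between sleeve_b and pan below 0.048 m and z of sleeve_b in the frame of pan below 0.012 m); the robot touches nothing.
It fails at once if a sleeve is knocked over (angle between any of sleeve_a, sleeve_b's own z axis and vertical above 1.2 rad).
It fails at once if a sleeve is forced onto the gauge (over 80 N) (contact force between any of sleeve_a, sleeve_b and gauge above 80 N).
It fails at once if the gauge pin is pushed out of its setting (nose moved over 10 mm) (distance of gauge_nose from where it was at the start of the episode above 0.01 m).
It fails at once if the tin, the coupling or the carton is disturbed (moved over 20 mm) (distance of any of cement_tin, coupling_1, box_clips from where it was at the start of the episode above 0.02 m).
It also fails if it takes over 72 s, if anything falls off the work surface, if the arm or the gripper's body presses on something with over 40 N, if the wrist force passes 120 N, or if a joint passes its speed limit or range.

## Working session

There is one attempt and no reset: what is moved stays moved. The work goes in short steps, Python scripts to look and compute and a tool call to move; the robot and the scene stay as the last step left them, time stands still between calls to the robot, and variables do not carry over. Pictures are saved under pics/ and viewed, at most 10 in all, crops included, and the job is handed in when it is done.

Besides the shell and the picture viewer there is one more tool, called by a JSON object that holds its "name" and its "arguments", one argument or row to a line. carry_out: Moves the arm, as the interface text tells. Its arguments: {"type":"object","properties":{"series":{"type":"array","items":{"type":"object","properties":{"delta_rot":{"type":"array","items":{"type":"number"}},"travel":{"type":"array","items":{"type":"number"}},"fingers":{"type":"number"}}}},"squeeze":{"type":"number"}},"required":["series"]}

```bash
mkdir -p pics; ls
python3 - <<'E'
from workcell import env
import cv2,pickle,numpy as np
np.set_printoptions(precision=4,suppress=True)
s=env.get_state()
for k,v in s.items(): print(k,v)
d={}
for n in("scene","top"):
    c=env.read_camera(n);d[n]=c
    cv2.imwrite(f"pics/{n}.png",c["color"][:,:,::-1])
    print(n,c.keys(),c["fx"],c["fy"],c["cx"],c["cy"]);print(c["world_from_camera"])
pickle.dump(d,open("cams.pkl","wb"))
E
```

```text
pics
clock 0.0
joint_pos [ 1.1454  0.314   0.0449  1.3036 -0.      1.4312]
qvel [-0.0009 -0.0004  0.0003  0.0003 -0.001  -0.0002]
tau [ -0.0004 -48.0625  29.8531   0.0193  -0.0003  -0.    ]
tcp_pos [0.1619 0.5512 0.2304]
orientation [-0.0003  0.1424  0.9898 -0.0009]
wrist_force [1.0218 0.4967 0.0339]
ft_torque [-0.0222 -0.0286 -0.0009]
grip_force 0.0
finger_gap 0.08520281298024272
scene dict_keys(['color', 'fx', 'fy', 'cx', 'cy', 'world_from_camera']) 539.3452203058813 539.3452203058813 275.70926359551225 219.88393872867556
[[ 0.6291  0.4056 -0.6631 -0.5214]
 [-0.7773  0.3276 -0.5371 -0.8602]
 [-0.0006  0.8533  0.5214  0.9949]
 [ 0.      0.      0.      1.    ]]
top dict_keys(['color', 'fx', 'fy', 'cx', 'cy', 'world_from_camera']) 478.97764870063787 478.97764870063787 277.33599489390497 212.25296610590192
[[ 0.4136  0.8053 -0.4247  0.0249]
 [-0.9104  0.3596 -0.2048 -0.2688]
 [-0.0122  0.4713  0.8819  1.2552]
 [ 0.      0.      0.      1.    ]]
```

View both.

View pics/scene.png

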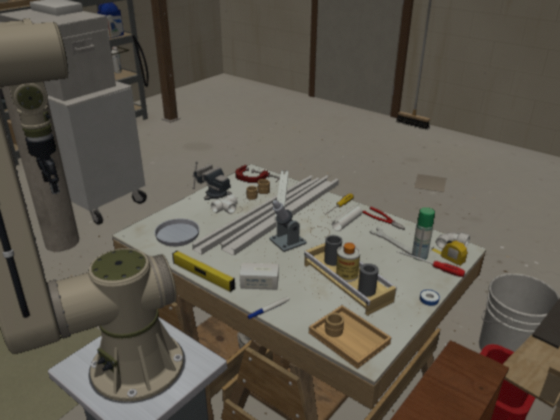

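View pics/top.png

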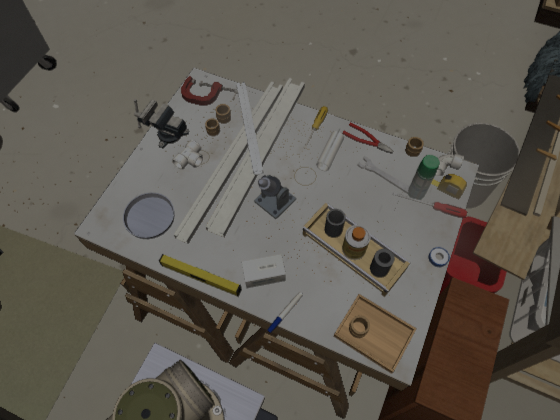

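```bash
cat > h.py <<'E'
import numpy as np,cv2,pickle
from workcell import env
from scipy.spatial.transform import Rotation as R
np.set_printoptions(precision=4,suppress=True)
def ray(c,u,v,T=None):
    T=c["world_from_camera"] if T is None else T
    d=np.array([(u-c["cx"])/c["fx"],-(v-c["cy"])/c["fy"],-1.])
    return T[:3,3],T[:3,:3]@d
def onz(c,u,v,z,T=None):
    o,d=ray(c,u,v,T); return o+d*(z-o[2])/d[2]
def proj(c,P,T=None):
    T=c["world_from_camera"] if T is None else T
    p=(np.atleast_2d(P)-T[:3,3])@T[:3,:3]
    return np.c_[c["cx"]-c["fx"]*p[:,0]/p[:,2], c["cy"]+c["fy"]*p[:,1]/p[:,2]]
def tri(A,B):
    # rays (o,d)
    M=np.zeros((3,3));b=np.zeros(3)
    for o,d in(A,B):
        d=d/np.linalg.norm(d);P=np.eye(3)-np.outer(d,d);M+=P;b+=P@o
    return np.linalg.solve(M,b)
def wT(s,c):
    q=s["orientation"];T=np.eye(4);T[:3,:3]=R.from_quat([q[1],q[2],q[3],q[0]]).as_matrix();T[:3,3]=s["tcp_pos"]
    return T@c["hand_eye"]
def load(): return pickle.load(open("cams.pkl","rb"))
E
python3 - <<'E'
from h import *
d=load()
a=cv2.resize(d["top"]["color"][165:370,235:425],None,fx=2.9,fy=2.9,interpolation=cv2.INTER_CUBIC)
b=cv2.resize(d["scene"]["color"][195:275,262:322],None,fx=4,fy=4,interpolation=cv2.INTER_CUBIC)
o=np.zeros((600,800,3),np.uint8);o[:a.shape[0],:a.shape[1]]=a[:600,:800];o[:320,556:556+240]=b
cv2.imwrite("pics/crop1.png",np.clip(o[:,:,::-1].astype(float)*1.5,0,255))
t=d["top"]
for u,v,z in[(334,213,.11),(334,222,.11),(382,258,.11),(358,236,.138),(149,215,.024),(359,326,.05),(375,331,0.024),(265,270,.053),(273,202,0)]:print(u,v,onz(t,u,v,z))
E
```

```text
334 213 [ 0.6369 -0.1437  0.11  ]
334 222 [ 0.6114 -0.1536  0.11  ]
382 258 [ 0.5648 -0.3038  0.11  ]
358 236 [ 0.5845 -0.2273  0.138 ]
149 215 [0.457  0.3552 0.024 ]
359 326 [ 0.3928 -0.3121  0.05  ]
375 331 [ 0.4054 -0.3548  0.024 ]
265 270 [ 0.431  -0.0319  0.053 ]
273 202 [0.6559 0.0491 0.    ][ WARN:0@0.284] global loadsave.cpp:1063 imwrite_ Unsupported depth image for selected encoder is fallbacked to CV_8U.
```

View pics/crop1.png

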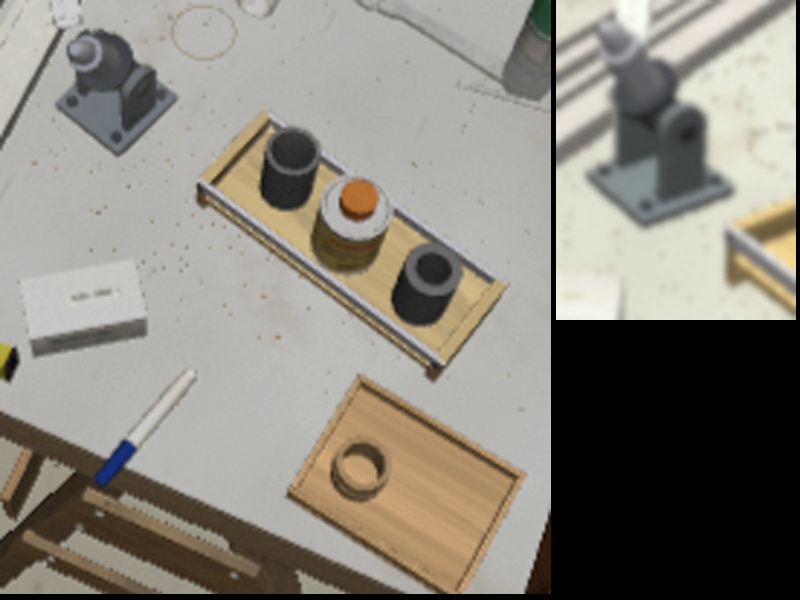

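Run:
```python
from h import *
d=load();t=d["top"];s=d["scene"]
f=lambda x,y:((x+.5)/2.9-.5+235,(y+.5)/2.9-.5+165)
P=lambda x,y,z:onz(t,*f(x,y),z)
fl,bl,br,fr=[P(*a,.055) for a in[(200,185),(266,113),(505,285),(438,365)]]
print("rack",fl,bl,br,fr,np.linalg.norm(fl-fr),np.linalg.norm(fl-bl),"dir",(fl-fr)/np.linalg.norm(fl-fr),"c",(fl+bl+br+fr)/4)
print("s1",P(292,153,.11),"s2",P(433,270,.11),"tin",P(359,198,.138))
T=[P(*a,.024) for a in[(362,376),(524,475),(460,592),(290,493)]]
print("tray",*T,sum(T)/4,[np.linalg.norm(T[i]-T[i-1]) for i in range(4)])
print("coupl",P(359,470,.05))
print("pan",onz(t,149,215,.02))
g=[P(*a,.012) for a in[(57,103),(118,152),(176,98)]]
print("gauge",*g,[np.linalg.norm(g[1]-g[0]),np.linalg.norm(g[1]-g[2])],"c",(g[0]+g[2])/2)
n=tri(ray(t,*f(80,48)),ray(s,262+(612-556)/4-.4,195+30/4-.4));print("nose",n,proj(t,n),proj(s,n),f(80,48))
st=tri(ray(t,*f(92,55)),ray(s,262+(631-556)/4-.4,195+60/4-.4));print("step",st,n-st)
```

```text
rack [ 0.5862 -0.0782  0.055 ] [ 0.6857 -0.1068  0.055 ] [ 0.6064 -0.3755  0.055 ] [ 0.5075 -0.3436  0.055 ] 0.27676138916410864 0.103578671519094 dir [0.2842 0.9588 0.    ] c [ 0.5964 -0.226   0.055 ]
s1 [ 0.6257 -0.1519  0.11  ] s2 [ 0.5674 -0.3083  0.11  ] tin [ 0.5932 -0.2254  0.138 ]
tray [ 0.4814 -0.2853  0.024 ] [ 0.4541 -0.4471  0.024 ] [ 0.335  -0.4265  0.024 ] [ 0.3541 -0.264   0.024 ] [ 0.4062 -0.3557  0.024 ] [np.float64(0.12904668307397874), np.float64(0.16401870508637983), np.float64(0.12090272758912701), np.float64(0.16370166322617383)]
coupl [ 0.3905 -0.3115  0.05  ]
pan [0.4584 0.3573 0.02  ]
gauge [0.6328 0.0996 0.012 ] [0.6067 0.0186 0.012 ] [ 0.6881 -0.0099  0.012 ] [np.float64(0.0850911916471522), np.float64(0.08628893961226272)] c [0.6605 0.0448 0.012 ]
nose [0.618  0.0612 0.165 ] [[261.7349 181.439 ]] [[276.0763 202.0083]] (262.2586206896552, 181.22413793103448)
step [0.6346 0.0567 0.1317] [-0.0166  0.0044  0.0333]
```

Run:
```python
from h import *
c=env.read_camera("wrist");print({k:v for k,v in c.items() if k!="color"})
T=wT(env.get_state(),c);print(T)
```

```text
{'fx': 358.80550373537255, 'fy': 358.80550373537255, 'cx': 283.2869449766768, 'cy': 212.23545922749238, 'hand_eye': array([[ 0.0008,  0.9554,  0.2953,  0.0764],
       [ 1.    , -0.0007, -0.0004,  0.0003],
       [-0.0002,  0.2953, -0.9554, -0.1421],
       [ 0.    ,  0.    ,  0.    ,  1.    ]])}
[[ 0.2812 -0.917  -0.2828  0.0889]
 [ 0.9597  0.2683  0.0841  0.5734]
 [-0.0012 -0.2951  0.9555  0.3726]
 [ 0.      0.      0.      1.    ]]
```

{"name": "carry_out", "arguments": {
  "series": [
    {"delta_rot": [0, 0, 0.873], "travel": [0.9, -1, 0.25], "fingers": -1},
    {"delta_rot": [0, 0, 0.873], "travel": [0.9, -1, 0.25], "fingers": -1},
    {"delta_rot": [0, 0, 0.873], "travel": [0.9, -1, 0.25], "fingers": -1},
    {"delta_rot": [0, 0, 0.873], "travel": [0.9, -1, 0.25], "fingers": -1},
    {"delta_rot": [0, 0, 0.873], "travel": [0.9, -1, 0.25], "fingers": -1}
  ],
  "squeeze": 40
}}

```text
clock: 0.78
tcp_pos: [0.2751, 0.4257, 0.2625]
orientation: [-0.0, -0.077, 0.997, -0.0]
wrist_force: [-0.2, 0.2, -0.1]
finger_gap: 0.0853
grip_force: 0.0
```

{"name": "carry_out", "arguments": {
  "series": [
    {"delta_rot": [0, 0, 0.873], "travel": [0.9, -1, 0.25], "fingers": -1},
    {"delta_rot": [0, 0, 0.873], "travel": [0.9, -1, 0.25], "fingers": -1},
    {"delta_rot": [0, 0, 0.873], "travel": [0.9, -1, 0.25], "fingers": -1},
    {"delta_rot": [0, 0, 0.873], "travel": [0.9, -1, 0.25], "fingers": -1},
    {"delta_rot": [0, 0, 0.873], "travel": [0.9, -1, 0.25], "fingers": -1}
  ]
}}

```text
clock: 1.4
tcp_pos: [0.3876, 0.3007, 0.2938]
orientation: [-0.0, -0.291, 0.957, 0.0]
wrist_force: [0.2, 0.5, -0.5]
finger_gap: 0.0857
grip_force: 0.0
```

{"name": "carry_out", "arguments": {
  "series": [
    {"delta_rot": [0, 0, 0.873], "travel": [0.9, -1, 0.25], "fingers": -1},
    {"delta_rot": [0, 0, 0.873], "travel": [0.9, -1, 0.25], "fingers": -1},
    {"delta_rot": [0, 0, 0.873], "travel": [0.9, -1, 0.25], "fingers": -1},
    {"delta_rot": [0, 0, 0.873], "travel": [0.9, -1, 0.25], "fingers": -1},
    {"delta_rot": [0, 0, 0.873], "travel": [0.9, -1, 0.25], "fingers": -1}
  ]
}}

```text
clock: 2.02
tcp_pos: [0.5002, 0.1758, 0.325]
orientation: [-0.0, -0.491, 0.871, 0.0]
wrist_force: [1.5, 0.5, 0.5]
finger_gap: 0.0858
grip_force: 0.0
```

{"name": "carry_out", "arguments": {
  "series": [
    {"delta_rot": [0, 0, 0.873], "travel": [0.9, -1, 0.25], "fingers": -1},
    {"delta_rot": [0, 0, 0.873], "travel": [0.9, -1, 0.25], "fingers": -1},
    {"delta_rot": [0, 0, 0.873], "travel": [0.9, -1, 0.25], "fingers": -1},
    {"delta_rot": [0, 0, 0], "travel": [0, 0, 0], "fingers": -1}
  ]
}}

```text
clock: 2.52
tcp_pos: [0.5685, 0.1, 0.3431]
orientation: [-0.0, -0.598, 0.801, 0.0]
wrist_force: [-0.0, -0.4, -0.8]
finger_gap: 0.0849
grip_force: 0.0
```

```bash
cat >> h.py <<'E'
def snap(n):
    s=env.get_state();c=env.read_camera("wrist");c["T"]=wT(s,c);pickle.dump(c,open(n+".pkl","wb"))
    cv2.imwrite(f"pics/{n}.png",np.clip(c["color"][:,:,::-1].astype(float)*1.3,0,255).astype(np.uint8));return c
def ld(n): return pickle.load(open(n+".pkl","rb"))
E
python3 -c "
from h import *
snap('w1')"
```

```text
(no output)
```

View pics/w1.png

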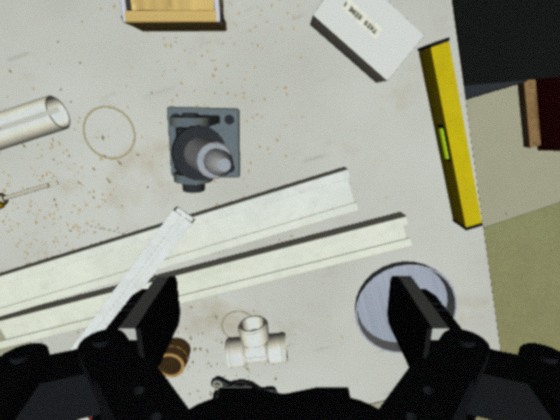

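{"name": "carry_out", "arguments": {
  "series": [
    {"travel": [0.23, -1, 0], "fingers": -1, "delta_rot": [0, 0, 0]},
    {"travel": [0.23, -1, 0], "fingers": -1, "delta_rot": [0, 0, 0]},
    {"travel": [0.23, -1, 0], "fingers": -1, "delta_rot": [0, 0, 0]},
    {"travel": [0.23, -1, 0], "fingers": -1, "delta_rot": [0, 0, 0]},
    {"travel": [0.23, -1, 0], "fingers": -1, "delta_rot": [0, 0, 0]}
  ]
}}

```text
clock: 3.2
tcp_pos: [0.5953, -0.0228, 0.3437]
orientation: [-0.0, -0.6, 0.8, 0.0]
wrist_force: [0.3, -0.6, -0.2]
finger_gap: 0.0854
grip_force: 0.0
```

{"name": "carry_out", "arguments": {
  "series": [
    {"travel": [0.23, -1, 0], "fingers": -1, "delta_rot": [0, 0, 0]},
    {"travel": [0.23, -1, 0], "fingers": -1, "delta_rot": [0, 0, 0]},
    {"travel": [0.23, -1, 0], "fingers": -1, "delta_rot": [0, 0, 0]},
    {"travel": [0.23, -1, 0], "fingers": -1, "delta_rot": [0, 0, 0]},
    {"travel": [0.23, -1, 0], "fingers": -1, "delta_rot": [0, 0, 0]}
  ]
}}

```text
clock: 3.82
tcp_pos: [0.6248, -0.1493, 0.3438]
orientation: [-0.0, -0.6, 0.8, 0.0]
wrist_force: [0.3, -0.9, 0.3]
finger_gap: 0.0855
grip_force: 0.0
```

{"name": "carry_out", "arguments": {
  "series": [
    {"travel": [0, 0, 0], "fingers": -1, "delta_rot": [0, 0, 0]}
  ]
}}

```text
clock: 3.95
tcp_pos: [0.6249, -0.1503, 0.343]
orientation: [-0.0, -0.598, 0.801, 0.0]
wrist_force: [0.4, 0.3, -0.5]
finger_gap: 0.0853
grip_force: 0.0
```

```bash
python3 -c "
from h import *
snap('w2');print(env.get_state()['tcp_pos'])
a=ld('w1')['color'][95:200,155:255];b=ld('w2')['color']
"
```

```text
[ 0.6247 -0.1492  0.3433]
```

View pics/w2.png

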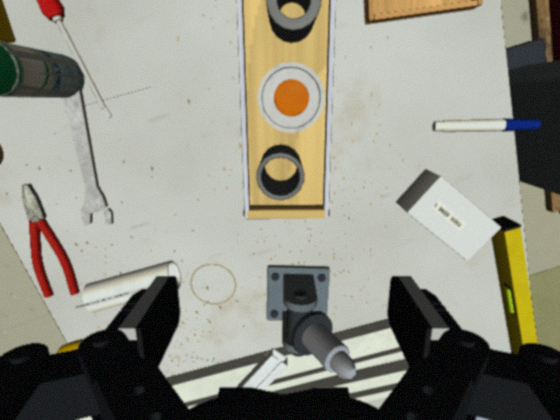

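```bash
python3 -c "
from h import *
a=ld('w1')['color'][95:205,160:260];b=ld('w2')['color'][260:390,260:360];e=ld('w2')['color'][140:205,250:312];f=ld('w2')['color'][0:45,260:330]
z=lambda i,k:cv2.resize(i,None,fx=k,fy=k,interpolation=cv2.INTER_CUBIC)
o=np.zeros((600,800,3),np.uint8)
a=z(a,4);o[:440,:400]=a
b=z(b,4);o[:520,400:800]=b
e=z(e,2);o[445:575,0:124]=e
f=z(f,2);o[445:535,200:340]=f
cv2.imwrite('pics/c2.png',np.clip(o[:,:,::-1].astype(float)*1.6,0,255).astype(np.uint8))
"
```

```text
(no output)
```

View pics/c2.png

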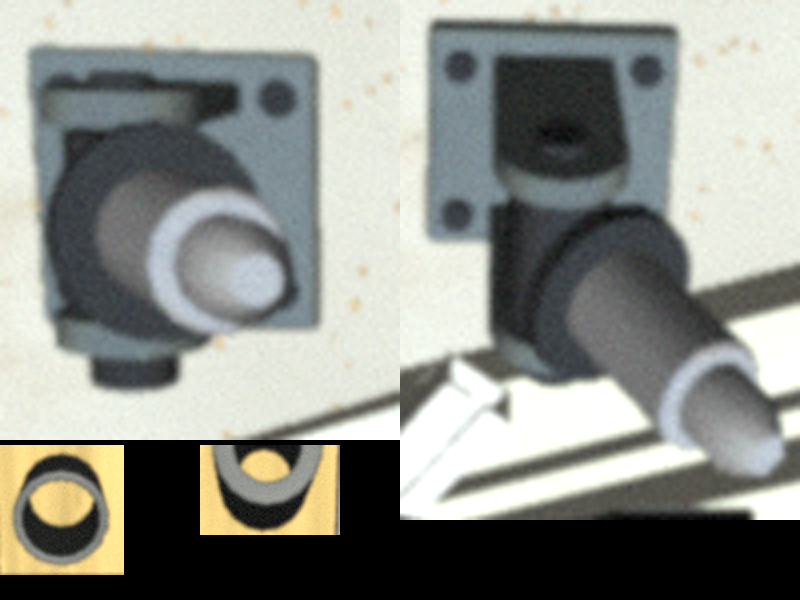

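```bash
cat > fit.py <<'E'
from h import *
from scipy.optimize import least_squares
w1,w2=ld("w1"),ld("w2");d=load();t,s=d["top"],d["scene"]
def model(p):
    x,y,yaw,l=p
    c,sn=np.cos(yaw),np.sin(yaw);X=np.array([c,sn,0]);Y=np.array([-sn,c,0]);Z=np.array([0,0,1.]);o=np.array([x,y,0])
    ax=-np.sin(l)*X+np.cos(l)*Z;piv=o+.075*Z
    cor=lambda i,j:o+i*.046*X+j*.045*Y+.012*Z
    return dict(ax=ax,sh=piv+.035*ax,st=piv+.085*ax,no=piv+.109*ax,bl=cor(1,-1),br=cor(-1,-1),fr=cor(-1,1))
A=lambda x,y:((x+.5)/4-.5+160,(y+.5)/4-.5+95)
B=lambda x,y:((x-400+.5)/4-.5+260,(y+.5)/4-.5+260)
F=lambda x,y:((x+.5)/2.9-.5+235,(y+.5)/2.9-.5+165)
obs=[(w1,"bl",A(32,50),1),(w1,"br",A(318,57),1),(w1,"fr",A(318,328),1),(w1,"no",A(262,279),1),(w1,"st",A(217,262),1),
(w2,"bl",B(432,25),1),(w2,"br",B(677,30),1),(w2,"no",B(764,458),1),(w2,"st",B(708,397),1),(w1,"sh",A(152,235),.5),(w2,"sh",B(617,290),.5),
(t,"no",F(80,48),.5),(s,"no",(275.6,202.1),.5)]
def res(p,full=0):
    m=model(p);r=np.array([(proj(c,m[k],c.get("T"))[0]-np.array(q))*(1 if full else w) for c,k,q,w in obs]);return r if full else r.ravel()
r=least_squares(res,[.66,.047,-.3,.5],loss="soft_l1")
if __name__=="__main__":
    print(r.x,np.degrees(r.x[3]));m=model(r.x)
    for k in("ax","sh","st","no"):print(k,m[k])
    for o,e in zip(obs,res(r.x,1)):print(o[1],e)
    n=tri(ray(w1,*A(262,279),w1["T"]),ray(w2,*B(764,458),w2["T"]));q=tri(ray(w1,*A(217,262),w1["T"]),ray(w2,*B(708,397),w2["T"]));print("tri",n,q,(n-q)/np.linalg.norm(n-q),np.linalg.norm(n-q))
    E=lambda x,y,c,ox,oy:((x+.5)/2-.5+ox,(y-445+.5)/2-.5+oy)
    print("s1",onz(w2,*E(62,516,0,250,140),.11,w2["T"]))
    print("s2",onz(w2,*E(268,452,0,260,0),.11,w2["T"]))
    for u,v in[(249,218),(327,218),(244,208)]:print(onz(w2,u,v,.055,w2["T"]))
E
python3 fit.py
```

```text
[ 0.6598  0.0481 -0.3189  0.4799] 27.49900514032369
ax [-0.4385  0.1448  0.887 ]
sh [0.6445 0.0532 0.106 ]
st [0.6226 0.0604 0.1504]
no [0.612  0.0639 0.1717]
bl [-1.6867 -1.9689]
br [-0.2997 -1.3259]
fr [0.0416 0.8348]
no [-2.3835 -0.173 ]
st [ 0.6333 -0.1222]
bl [-0.5371  0.6547]
br [1.6162 1.1917]
no [ 0.0869 -0.3308]
st [0.7659 0.8622]
sh [ 2.5638 -0.6756]
sh [-0.3399  2.4385]
no [-2.5104  0.2848]
no [-1.4101 -1.487 ]
tri [0.6113 0.065  0.1705] [0.6234 0.0605 0.1488] [-0.478   0.1797  0.8598] 0.025208839264560006
s1 [ 0.6261 -0.1507  0.11  ]
s2 [ 0.4795 -0.2761  0.11  ]
[ 0.6835 -0.0991  0.055 ]
[ 0.5892 -0.0712  0.055 ]
[ 0.6854 -0.1134  0.055 ]
```

Run:
```python
from fit import *
K={"sh":0,"st":.05,"no":.074}
def rs(p,W,skip=()):
    ax=np.array([-np.sin(p[3])*np.cos(p[4]),-np.sin(p[3])*np.sin(p[4]),np.cos(p[3])])
    return np.concatenate([(proj(c,p[:3]+K[k]*ax,c.get("T"))[0]-np.array(q))*W.get(k,1) for c,k,q,w in obs if k in K and not any(c is x for x in skip)])
for W,sk in[({},()),({"sh":.3},()),({"sh":0},()),({},(t,s)),({"sh":0},(t,s))]:
    f=least_squares(rs,[.6445,.053,.106,.48,-.32],args=(W,sk),loss="soft_l1");p=f.x
    ax=np.array([-np.sin(p[3])*np.cos(p[4]),-np.sin(p[3])*np.sin(p[4]),np.cos(p[3])])
    print(p[:3],np.degrees(p[3:]),"no",p[:3]+.074*ax,"piv",p[:3]-.035*ax,f.cost)
```

```text
[0.6462 0.0523 0.1054] [ 29.4103 -19.59  ] no [0.612  0.0645 0.1699] piv [0.6624 0.0465 0.0749] 8.087429760143884
[0.6465 0.0518 0.106 ] [ 29.8847 -20.1913] no [0.6119 0.0645 0.1701] piv [0.6628 0.0458 0.0756] 5.331174321897116
[0.6475 0.0512 0.1067] [ 31.1524 -20.5981] no [0.6116 0.0646 0.17  ] piv [0.6644 0.0448 0.0767] 4.821784302592794
[0.6463 0.0521 0.1055] [ 29.8635 -20.253 ] no [0.6117 0.0649 0.1697] piv [0.6627 0.0461 0.0751] 4.612831502867591
[0.6482 0.05   0.1074] [ 32.6598 -22.2918] no [0.6113 0.0652 0.1697] piv [0.6657 0.0429 0.0779] 1.0601543737966719
```

{"name": "carry_out", "arguments": {
  "series": [
    {"travel": [0.01, -0.012, -1], "fingers": -1, "delta_rot": [0, 0, 0]},
    {"travel": [0.01, -0.012, -1], "fingers": -1, "delta_rot": [0, 0, 0]},
    {"travel": [0.01, -0.012, -1], "fingers": -1, "delta_rot": [0, 0, 0]},
    {"travel": [0.01, -0.012, -1], "fingers": -1, "delta_rot": [0, 0, 0]},
    {"travel": [0.01, -0.012, -1], "fingers": -1, "delta_rot": [0, 0, 0]}
  ]
}}

```text
clock: 4.62
tcp_pos: [0.6258, -0.1486, 0.2184]
orientation: [0.0, -0.6, 0.8, 0.0]
wrist_force: [-0.2, -0.4, 0.1]
finger_gap: 0.0855
grip_force: 0.0
```

{"name": "carry_out", "arguments": {
  "series": [
    {"travel": [0, 0, -1], "fingers": -1, "delta_rot": [0, 0, 0]},
    {"travel": [0, 0, -1], "fingers": -1, "delta_rot": [0, 0, 0]},
    {"travel": [0, 0, -1], "fingers": -1, "delta_rot": [0, 0, 0]},
    {"travel": [0, 0, -1], "fingers": -1, "delta_rot": [0, 0, 0]},
    {"travel": [0, 0, -0.6], "fingers": -1, "delta_rot": [0, 0, 0]}
  ]
}}

```text
clock: 5.25
tcp_pos: [0.6252, -0.1486, 0.1027]
orientation: [-0.0, -0.6, 0.8, 0.001]
wrist_force: [0.4, -0.1, 0.8]
finger_gap: 0.0854
grip_force: 0.0
```

{"name": "carry_out", "arguments": {
  "series": [
    {"travel": [0, 0, -0.6], "fingers": -1, "delta_rot": [0, 0, 0]},
    {"travel": [0, 0, -0.6], "fingers": -1, "delta_rot": [0, 0, 0]},
    {"travel": [0, 0, -0.2], "fingers": -1, "delta_rot": [0, 0, 0]},
    {"travel": [0, 0, 0], "fingers": -1, "delta_rot": [0, 0, 0]}
  ]
}}

```text
clock: 5.75
tcp_pos: [0.6258, -0.1498, 0.0686]
orientation: [-0.0, -0.599, 0.8, 0.0]
wrist_force: [0.5, -0.0, 0.3]
finger_gap: 0.0853
grip_force: 0.0
```

{"name": "carry_out", "arguments": {
  "series": [
    {"travel": [0, 0, 0], "fingers": 1, "delta_rot": [0, 0, 0]},
    {"travel": [0, 0, 0], "fingers": 1, "delta_rot": [0, 0, 0]},
    {"travel": [0, 0, 0], "fingers": 1, "delta_rot": [0, 0, 0]},
    {"travel": [0, 0, 0], "fingers": 1, "delta_rot": [0, 0, 0]}
  ],
  "squeeze": 40
}}

```text
clock: 6.25
tcp_pos: [0.6266, -0.1501, 0.0699]
orientation: [0.001, -0.599, 0.8, -0.001]
wrist_force: [-0.3, 0.1, 5.0]
finger_gap: 0.0517
grip_force: 42.2
```

{"name": "carry_out", "arguments": {
  "series": [
    {"travel": [0, 0, 0.5], "fingers": 1, "delta_rot": [0, 0, 0]},
    {"travel": [0, 0, 1], "fingers": 1, "delta_rot": [0, 0, 0]},
    {"travel": [0, 0, 1], "fingers": 1, "delta_rot": [0, 0, 0]},
    {"travel": [0, 0, 1], "fingers": 1, "delta_rot": [0, 0, 0]},
    {"travel": [0, 0, 1], "fingers": 1, "delta_rot": [0, 0, 0]}
  ]
}}

```text
clock: 6.88
tcp_pos: [0.6254, -0.1496, 0.1821]
orientation: [-0.0, -0.599, 0.8, 0.001]
wrist_force: [-0.1, 0.3, -1.5]
finger_gap: 0.0516
grip_force: 42.1
```

{"name": "carry_out", "arguments": {
  "series": [
    {"travel": [0, 0, 1], "fingers": 1, "delta_rot": [0, 0, 0]},
    {"travel": [0, 0, 0.5], "fingers": 1, "delta_rot": [0, 0, 0]},
    {"travel": [-0.2, 0.91, 0.08], "fingers": 1, "delta_rot": [-0.17, -0.486, 0]},
    {"travel": [-0.2, 0.91, 0.08], "fingers": 1, "delta_rot": [-0.17, -0.486, 0]},
    {"travel": [-0.2, 0.91, 0.08], "fingers": 1, "delta_rot": [-0.17, -0.486, 0]}
  ]
}}

```text
clock: 7.5
tcp_pos: [0.6101, -0.0808, 0.2241]
orientation: [0.043, -0.598, 0.798, -0.064]
wrist_force: [-0.5, 0.0, -1.3]
finger_gap: 0.0514
grip_force: 42.4
```

{"name": "carry_out", "arguments": {
  "series": [
    {"travel": [-0.2, 0.91, 0.08], "fingers": 1, "delta_rot": [-0.17, -0.486, 0]},
    {"travel": [-0.2, 0.91, 0.08], "fingers": 1, "delta_rot": [-0.17, -0.486, 0]},
    {"travel": [-0.2, 0.91, 0.08], "fingers": 1, "delta_rot": [-0.17, -0.486, 0]},
    {"travel": [-0.2, 0.91, 0.08], "fingers": 1, "delta_rot": [-0.17, -0.486, 0]},
    {"travel": [-0.2, 0.91, 0.08], "fingers": 1, "delta_rot": [-0.17, -0.486, 0]}
  ]
}}

```text
clock: 8.12
tcp_pos: [0.5847, 0.033, 0.2341]
orientation: [0.114, -0.587, 0.784, -0.17]
wrist_force: [0.5, 0.3, -1.3]
finger_gap: 0.0516
grip_force: 42.4
```

{"name": "carry_out", "arguments": {
  "series": [
    {"travel": [-0.2, 0.91, 0.08], "fingers": 1, "delta_rot": [-0.17, -0.486, 0]},
    {"travel": [-0.2, 0.91, 0.08], "fingers": 1, "delta_rot": [-0.17, -0.486, 0]},
    {"travel": [0, 0, 0], "fingers": 1, "delta_rot": [0, 0, 0]},
    {"travel": [0, 0, 0], "fingers": 1, "delta_rot": [0, 0, 0]}
  ]
}}

```text
clock: 8.62
tcp_pos: [0.5756, 0.0775, 0.2385]
orientation: [0.141, -0.58, 0.774, -0.211]
wrist_force: [0.3, -0.1, -1.3]
finger_gap: 0.052
grip_force: 42.4
```

```bash
python3 -c "
from h import *
c=snap('w3');s=env.get_state();print(s['tcp_pos'],s['joint_pos'])
q=s['orientation'];M=R.from_quat([q[1],q[2],q[3],q[0]]).as_matrix();print(M)
t=env.read_camera('scene');u=env.read_camera('top');pickle.dump(dict(scene=t,top=u),open('hover.pkl','wb'))
o=np.zeros((600,800,3),np.uint8)
z=lambda i,k:cv2.resize(i,None,fx=k,fy=k,interpolation=cv2.INTER_CUBIC)
o[:420,:560]=c['color']
o[:240,560:800]=z(t['color'][180:240,250:310],4)
o[240:480,560:800]=z(u['color'][150:210,235:295],4)
cv2.imwrite('pics/c3.png',np.clip(o[:,:,::-1].astype(float)*1.5,0,255).astype(np.uint8))
"
```

```text
[0.576  0.0772 0.2387] [ 0.1041 -0.0189 -0.4645  0.6532 -0.2118 -1.2321]
[[-0.2882 -0.8377  0.4639]
 [-0.9572  0.2391 -0.1629]
 [ 0.0256 -0.491  -0.8708]]
```

View pics/c3.png

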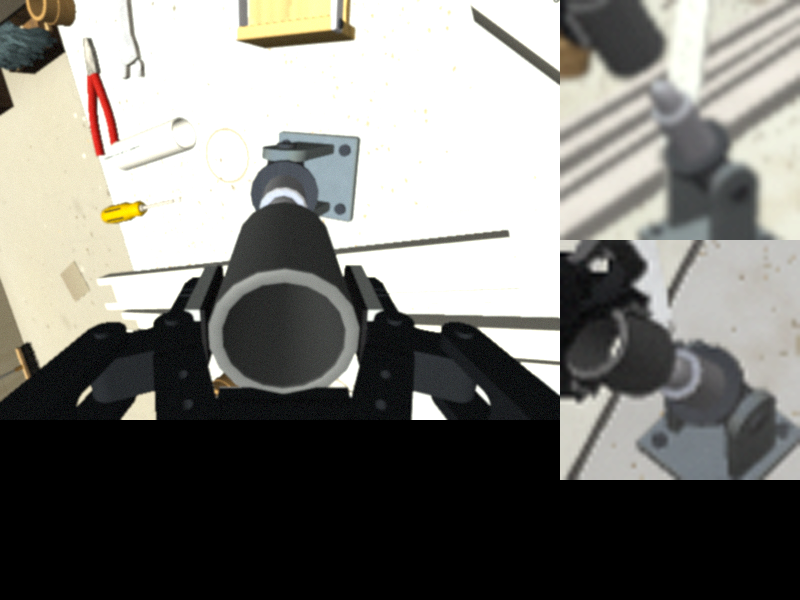

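{"name": "carry_out", "arguments": {
  "series": [
    {"travel": [0.186, -0.065, -0.348], "fingers": 1, "delta_rot": [0, 0, 0]},
    {"travel": [0.186, -0.065, -0.348], "fingers": 1, "delta_rot": [0, 0, 0]},
    {"travel": [0.186, -0.065, -0.348], "fingers": 1, "delta_rot": [0, 0, 0]},
    {"travel": [0.186, -0.065, -0.348], "fingers": 1, "delta_rot": [0, 0, 0]},
    {"travel": [0.186, -0.065, -0.348], "fingers": 1, "delta_rot": [0, 0, 0]}
  ]
}}

```text
clock: 9.4
tcp_pos: [0.5994, 0.0694, 0.1945]
orientation: [0.142, -0.58, 0.774, -0.211]
wrist_force: [0.4, 0.1, -2.1]
finger_gap: 0.0516
grip_force: 42.4
```

{"name": "carry_out", "arguments": {
  "series": [
    {"travel": [0.093, -0.033, -0.174], "fingers": 1, "delta_rot": [0, 0, 0]},
    {"travel": [0.093, -0.033, -0.174], "fingers": 1, "delta_rot": [0, 0, 0]},
    {"travel": [0.093, -0.033, -0.174], "fingers": 1, "delta_rot": [0, 0, 0]}
  ]
}}

```text
clock: 9.78
tcp_pos: [0.6064, 0.0671, 0.1823]
orientation: [0.142, -0.58, 0.774, -0.211]
wrist_force: [0.4, -0.1, -1.6]
finger_gap: 0.0515
grip_force: 42.4
```

Run:
```python
from h import *
s=env.get_state();c=snap('w4');t=env.read_camera('scene');u=env.read_camera('top')
print(s['tcp_pos'],s['wrist_force'],s['ft_torque'])
o=np.zeros((600,800,3),np.uint8)
z=lambda i,k:cv2.resize(i,None,fx=k,fy=k,interpolation=cv2.INTER_CUBIC)
o[:480,:400]=z(c['color'][100:220,230:330],4)
o[:280,400:680]=z(t['color'][180:250,250:320],4)
o[280:560,400:680]=z(u['color'][150:220,235:305],4)
cv2.imwrite('pics/c4.png',np.clip(o[:,:,::-1].astype(float)*1.5,0,255).astype(np.uint8))
```

```text
[0.6064 0.0671 0.1823] [ 0.3782 -0.1091 -1.6045] [0.1909 0.5369 0.0061]
```

View pics/c4.png

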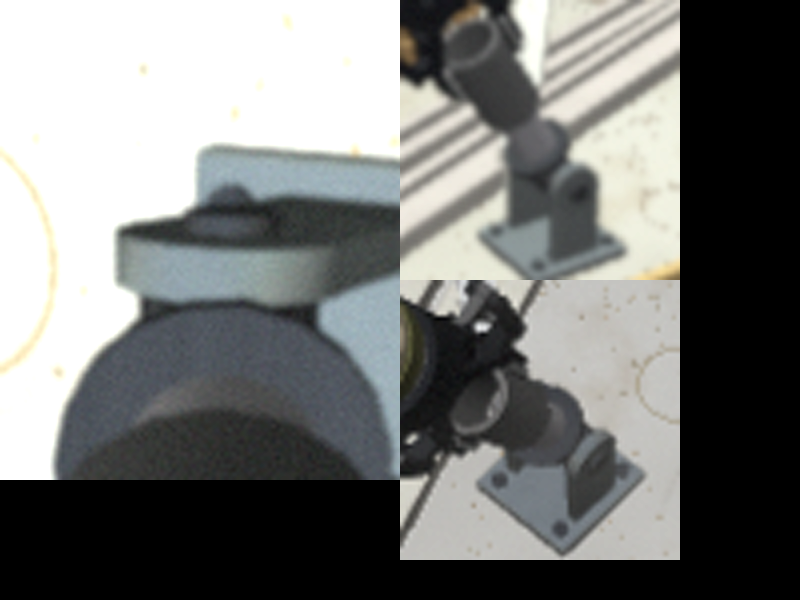

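{"name": "carry_out", "arguments": {
  "series": [
    {"travel": [0.093, -0.033, -0.174], "fingers": 1, "delta_rot": [0, 0, 0]},
    {"travel": [0.093, -0.033, -0.174], "fingers": 1, "delta_rot": [0, 0, 0]},
    {"travel": [0.093, -0.033, -0.174], "fingers": 1, "delta_rot": [0, 0, 0]}
  ]
}}

```text
clock: 10.3
tcp_pos: [0.6132, 0.0646, 0.1689]
orientation: [0.142, -0.58, 0.774, -0.211]
wrist_force: [-0.5, 0.3, -1.4]
finger_gap: 0.0517
grip_force: 42.4
```

{"name": "carry_out", "arguments": {
  "series": [
    {"travel": [0.093, -0.033, -0.174], "fingers": 1, "delta_rot": [0, 0, 0]},
    {"travel": [0.093, -0.033, -0.174], "fingers": 1, "delta_rot": [0, 0, 0]},
    {"travel": [0.093, -0.033, -0.174], "fingers": 1, "delta_rot": [0, 0, 0]},
    {"travel": [0.093, -0.033, -0.174], "fingers": 1, "delta_rot": [0, 0, 0]},
    {"travel": [0.093, -0.033, -0.174], "fingers": 1, "delta_rot": [0, 0, 0]}
  ]
}}

```text
clock: 10.92
tcp_pos: [0.6249, 0.0605, 0.1472]
orientation: [0.142, -0.58, 0.774, -0.211]
wrist_force: [-1.0, -0.5, -2.1]
finger_gap: 0.0514
grip_force: 42.4
```

{"name": "carry_out", "arguments": {
  "series": [
    {"travel": [0.056, -0.02, -0.104], "fingers": 1, "delta_rot": [0, 0, 0]},
    {"travel": [0.037, -0.013, -0.07], "fingers": 1, "delta_rot": [0, 0, 0]}
  ]
}}

```text
clock: 11.18
tcp_pos: [0.6271, 0.0596, 0.1429]
orientation: [0.142, -0.58, 0.774, -0.211]
wrist_force: [0.1, -1.1, -1.7]
finger_gap: 0.0514
grip_force: 42.4
```

Near the shoulder; continue in 2 mm steps until contact.

{"name": "carry_out", "arguments": {
  "series": [
    {"travel": [0.037, -0.013, -0.07], "fingers": 1, "delta_rot": [0, 0, 0]}
  ]
}}

```text
clock: 11.3
tcp_pos: [0.6281, 0.0593, 0.1414]
orientation: [0.142, -0.58, 0.774, -0.211]
wrist_force: [-0.8, 0.2, 1.0]
finger_gap: 0.0514
grip_force: 42.7
```

{"name": "carry_out", "arguments": {
  "series": [
    {"travel": [0.028, -0.01, -0.052], "fingers": 1, "delta_rot": [0, 0, 0]}
  ]
}}

```text
clock: 11.42
tcp_pos: [0.6284, 0.0592, 0.1412]
orientation: [0.142, -0.58, 0.774, -0.212]
wrist_force: [-15.2, 1.1, 18.4]
finger_gap: 0.0513
grip_force: 44.3
```

{"name": "carry_out", "arguments": {
  "series": [
    {"travel": [0.019, -0.007, -0.035], "fingers": 1, "delta_rot": [0, 0, 0]}
  ]
}}

```text
clock: 11.55
tcp_pos: [0.6285, 0.0591, 0.1412]
orientation: [0.142, -0.58, 0.774, -0.212]
wrist_force: [-19.7, 2.4, 22.8]
finger_gap: 0.0515
grip_force: 44.9
```

{"name": "carry_out", "arguments": {
  "series": [
    {"travel": [-0.019, 0.007, 0.035], "fingers": 1, "delta_rot": [0, 0, 0]},
    {"travel": [0, 0, 0], "fingers": 1, "delta_rot": [0, 0, 0]},
    {"travel": [0, 0, 0], "fingers": 1, "delta_rot": [0, 0, 0]}
  ]
}}

```text
clock: 11.92
tcp_pos: [0.6282, 0.0592, 0.1413]
orientation: [0.142, -0.58, 0.774, -0.212]
wrist_force: [-9.1, 0.9, 9.1]
finger_gap: 0.0515
grip_force: 43.4
```

{"name": "carry_out", "arguments": {
  "series": [
    {"travel": [-0.186, 0.065, 0.348], "fingers": 1, "delta_rot": [0, 0, 0]},
    {"travel": [-0.372, 0.13, 0.696], "fingers": 1, "delta_rot": [0, 0, 0]},
    {"travel": [-0.372, 0.13, 0.696], "fingers": 1, "delta_rot": [0, 0, 0]},
    {"travel": [-0.372, 0.13, 0.696], "fingers": 1, "delta_rot": [0, 0, 0]},
    {"travel": [-0.372, 0.13, 0.696], "fingers": 1, "delta_rot": [0, 0, 0]}
  ]
}}

```text
clock: 12.55
tcp_pos: [0.5865, 0.0739, 0.2194]
orientation: [0.142, -0.58, 0.774, -0.211]
wrist_force: [-0.5, -0.2, -1.3]
finger_gap: 0.0518
grip_force: 42.5
```

{"name": "carry_out", "arguments": {
  "series": [
    {"travel": [-0.372, 0.13, 0.696], "fingers": 1, "delta_rot": [0, 0, 0]},
    {"travel": [-0.372, 0.13, 0.696], "fingers": 1, "delta_rot": [0, 0, 0]},
    {"travel": [-0.186, 0.065, 0.348], "fingers": 1, "delta_rot": [0, 0, 0]},
    {"travel": [0, 0, 0], "fingers": 1, "delta_rot": [0, 0, 0]}
  ]
}}

```text
clock: 13.05
tcp_pos: [0.5638, 0.0821, 0.2628]
orientation: [0.143, -0.58, 0.774, -0.212]
wrist_force: [-0.3, -0.5, -2.2]
finger_gap: 0.0516
grip_force: 42.5
```

{"name": "carry_out", "arguments": {
  "series": [
    {"travel": [-0.341, -0.996, -0.13], "fingers": 1, "delta_rot": [0.0895, 0.256, 0]},
    {"travel": [-0.341, -0.996, -0.13], "fingers": 1, "delta_rot": [0.0895, 0.256, 0]},
    {"travel": [-0.341, -0.996, -0.13], "fingers": 1, "delta_rot": [0.0895, 0.256, 0]},
    {"travel": [-0.341, -0.996, -0.13], "fingers": 1, "delta_rot": [0.0895, 0.256, 0]},
    {"travel": [-0.341, -0.996, -0.13], "fingers": 1, "delta_rot": [0.0895, 0.256, 0]}
  ]
}}

```text
clock: 13.68
tcp_pos: [0.5204, -0.0436, 0.2445]
orientation: [0.104, -0.589, 0.786, -0.156]
wrist_force: [0.1, -0.7, -1.4]
finger_gap: 0.0518
grip_force: 42.5
```

{"name": "carry_out", "arguments": {
  "series": [
    {"travel": [-0.341, -0.996, -0.13], "fingers": 1, "delta_rot": [0.0895, 0.256, 0]},
    {"travel": [-0.341, -0.996, -0.13], "fingers": 1, "delta_rot": [0.0895, 0.256, 0]},
    {"travel": [-0.341, -0.996, -0.13], "fingers": 1, "delta_rot": [0.0895, 0.256, 0]},
    {"travel": [-0.341, -0.996, -0.13], "fingers": 1, "delta_rot": [0.0895, 0.256, 0]},
    {"travel": [-0.341, -0.996, -0.13], "fingers": 1, "delta_rot": [0.0895, 0.256, 0]}
  ]
}}

```text
clock: 14.3
tcp_pos: [0.4778, -0.1682, 0.2283]
orientation: [0.067, -0.595, 0.795, -0.1]
wrist_force: [0.6, 0.2, -2.1]
finger_gap: 0.0516
grip_force: 42.4
```

{"name": "carry_out", "arguments": {
  "series": [
    {"travel": [-0.341, -0.996, -0.13], "fingers": 1, "delta_rot": [0.0895, 0.256, 0]},
    {"travel": [-0.341, -0.996, -0.13], "fingers": 1, "delta_rot": [0.0895, 0.256, 0]},
    {"travel": [-0.341, -0.996, -0.13], "fingers": 1, "delta_rot": [0.0895, 0.256, 0]},
    {"travel": [-0.341, -0.996, -0.13], "fingers": 1, "delta_rot": [0.0895, 0.256, 0]},
    {"travel": [-0.341, -0.996, -0.13], "fingers": 1, "delta_rot": [0.0895, 0.256, 0]}
  ]
}}

```text
clock: 14.92
tcp_pos: [0.4352, -0.2928, 0.212]
orientation: [0.03, -0.598, 0.799, -0.044]
wrist_force: [0.2, 0.0, -1.9]
finger_gap: 0.0514
grip_force: 42.4
```

{"name": "carry_out", "arguments": {
  "series": [
    {"travel": [-0.341, -0.996, -0.13], "fingers": 1, "delta_rot": [0.0895, 0.256, 0]},
    {"travel": [-0.341, -0.996, -0.13], "fingers": 1, "delta_rot": [0.0895, 0.256, 0]},
    {"travel": [-0.341, -0.996, -0.13], "fingers": 1, "delta_rot": [0.0895, 0.256, 0]},
    {"travel": [-0.341, -0.996, -0.13], "fingers": 1, "delta_rot": [0.0895, 0.256, 0]},
    {"travel": [0, 0, 0], "fingers": 1, "delta_rot": [0, 0, 0]}
  ]
}}

```text
clock: 15.55
tcp_pos: [0.4012, -0.3931, 0.1983]
orientation: [-0.0, -0.598, 0.801, 0.001]
wrist_force: [-0.2, 0.8, -1.6]
finger_gap: 0.0517
grip_force: 42.4
```

Run:
```python
from h import *
c=snap('w5');s=env.get_state();print(s['tcp_pos'],s['wrist_force'],s['joint_pos'])
q=s['orientation'];print(R.from_quat([q[1],q[2],q[3],q[0]]).as_matrix()[:,1:])
c=env.read_camera("scene");u=env.read_camera("top");pickle.dump(dict(scene=c,top=u),open("tray.pkl","wb"))
```

```text
[ 0.4013 -0.3919  0.1986] [-0.44    0.5178 -1.2301] [-0.9166  0.2988 -0.0542  1.2199 -0.0001 -2.2007]
[[-0.9592 -0.0013]
 [ 0.2828  0.0016]
 [ 0.0017 -1.    ]]
```

View pics/w5.png

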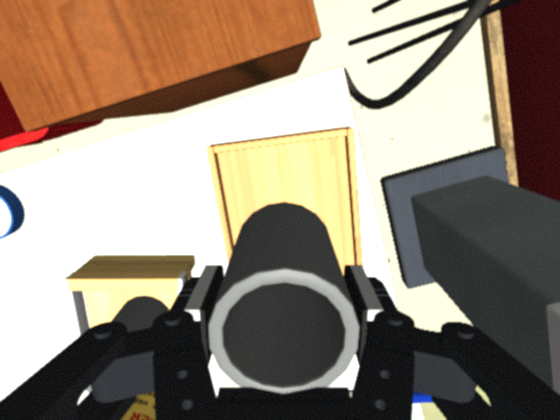

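Run:
```python
from h import *
c=ld('w5')
for u,v in[(212,149),(350,131)]:print(onz(c,u,v,.024,c["T"]))
```

```text
[ 0.4497 -0.4439  0.024 ]
[ 0.3303 -0.4248  0.024 ]
```

{"name": "carry_out", "arguments": {
  "series": [
    {"travel": [0, 0.04, -1], "fingers": 1, "delta_rot": [0, 0, 0]},
    {"travel": [0, 0.04, -1], "fingers": 1, "delta_rot": [0, 0, 0]},
    {"travel": [0, 0.04, -1], "fingers": 1, "delta_rot": [0, 0, 0]},
    {"travel": [0, 0.04, -1], "fingers": 1, "delta_rot": [0, 0, 0]},
    {"travel": [0, 0.04, -0.8], "fingers": 1, "delta_rot": [0, 0, 0]}
  ]
}}

```text
clock: 16.32
tcp_pos: [0.4017, -0.3849, 0.0794]
orientation: [-0.0, -0.6, 0.8, 0.0]
wrist_force: [-0.0, -0.2, -2.4]
finger_gap: 0.0518
grip_force: 42.5
```

{"name": "carry_out", "arguments": {
  "series": [
    {"travel": [0, 0, -0.4], "fingers": 1, "delta_rot": [0, 0, 0]},
    {"travel": [0, 0, -0.4], "fingers": 1, "delta_rot": [0, 0, 0]},
    {"travel": [0, 0, -0.24], "fingers": 1, "delta_rot": [0, 0, 0]},
    {"travel": [0, 0, -0.1], "fingers": 1, "delta_rot": [0, 0, 0]}
  ]
}}

```text
clock: 16.82
tcp_pos: [0.4017, -0.3863, 0.0516]
orientation: [-0.0, -0.599, 0.8, 0.0]
wrist_force: [-0.2, 0.7, -1.5]
finger_gap: 0.0513
grip_force: 42.5
```

{"name": "carry_out", "arguments": {
  "series": [
    {"travel": [0, 0, -0.08], "fingers": 1, "delta_rot": [0, 0, 0]}
  ]
}}

```text
clock: 16.95
tcp_pos: [0.4018, -0.3866, 0.0499]
orientation: [-0.0, -0.599, 0.8, -0.0]
wrist_force: [-0.7, 0.2, -1.5]
finger_gap: 0.0516
grip_force: 42.5
```

{"name": "carry_out", "arguments": {
  "series": [
    {"travel": [0, 0, -0.08], "fingers": 1, "delta_rot": [0, 0, 0]},
    {"travel": [0, 0, -0.06], "fingers": 1, "delta_rot": [0, 0, 0]}
  ]
}}

```text
clock: 17.2
tcp_pos: [0.4016, -0.3864, 0.0462]
orientation: [-0.0, -0.599, 0.8, 0.0]
wrist_force: [0.1, -0.2, -2.7]
finger_gap: 0.0516
grip_force: 42.5
```

{"name": "carry_out", "arguments": {
  "series": [
    {"travel": [0, 0, -0.04], "fingers": 1, "delta_rot": [0, 0, 0]}
  ]
}}

```text
clock: 17.32
tcp_pos: [0.4017, -0.3864, 0.0459]
orientation: [-0.0, -0.599, 0.8, -0.0]
wrist_force: [-1.6, 2.8, 9.2]
finger_gap: 0.0514
grip_force: 43.3
```

{"name": "carry_out", "arguments": {
  "series": [
    {"travel": [0, 0, -0.04], "fingers": 1, "delta_rot": [0, 0, 0]}
  ]
}}

```text
clock: 17.45
tcp_pos: [0.4017, -0.3864, 0.0458]
orientation: [-0.0, -0.599, 0.8, -0.0]
wrist_force: [-4.7, 5.4, 17.4]
finger_gap: 0.0515
grip_force: 43.9
```

{"name": "carry_out", "arguments": {
  "series": [
    {"travel": [0, 0, 0.05], "fingers": 1, "delta_rot": [0, 0, 0]},
    {"travel": [0, 0, 0], "fingers": -1, "delta_rot": [0, 0, 0]},
    {"travel": [0, 0, 0], "fingers": -1, "delta_rot": [0, 0, 0]},
    {"travel": [0, 0, 0], "fingers": -1, "delta_rot": [0, 0, 0]},
    {"travel": [0, 0, 0], "fingers": -1, "delta_rot": [0, 0, 0]}
  ]
}}

```text
clock: 18.08
tcp_pos: [0.4016, -0.3862, 0.0452]
orientation: [-0.0, -0.599, 0.8, 0.0]
wrist_force: [-0.3, 0.6, 0.4]
finger_gap: 0.0854
grip_force: 0.0
```

{"name": "carry_out", "arguments": {
  "series": [
    {"travel": [0, 0, 0.4], "fingers": -1, "delta_rot": [0, 0, 0]},
    {"travel": [0, 0, 1], "fingers": -1, "delta_rot": [0, 0, 0]},
    {"travel": [0, 0, 1], "fingers": -1, "delta_rot": [0, 0, 0]},
    {"travel": [0, 0, 1], "fingers": -1, "delta_rot": [0, 0, 0]},
    {"travel": [0, 0, 1], "fingers": -1, "delta_rot": [0, 0, 0]}
  ]
}}

```text
clock: 18.7
tcp_pos: [0.4016, -0.3863, 0.157]
orientation: [-0.0, -0.599, 0.8, -0.0]
wrist_force: [0.8, -0.6, 0.4]
finger_gap: 0.0851
grip_force: 0.0
```

{"name": "carry_out", "arguments": {
  "series": [
    {"travel": [0, 0, 1], "fingers": -1, "delta_rot": [0, 0, 0]},
    {"travel": [0.4, 0, 1], "fingers": -1, "delta_rot": [0, 0, 0]},
    {"travel": [1, 0.2, 1], "fingers": -1, "delta_rot": [0, 0, 0]},
    {"travel": [1, 0.2, 1], "fingers": -1, "delta_rot": [0, 0, 0]},
    {"travel": [1, 0.2, 0], "fingers": -1, "delta_rot": [0, 0, 0]}
  ]
}}

```text
clock: 19.32
tcp_pos: [0.4881, -0.3719, 0.2589]
orientation: [0.0, -0.599, 0.8, -0.002]
wrist_force: [0.9, 1.3, -0.6]
finger_gap: 0.0856
grip_force: 0.0
```

Run:
```python
from h import *
c=snap('w6');s=env.get_state();print(s['clock'],s['tcp_pos'],s['wrist_force'])
```

```text
19.375 [ 0.4904 -0.3709  0.2573] [ 1.2443 -0.0958 -0.1916]
```

View pics/w6.png

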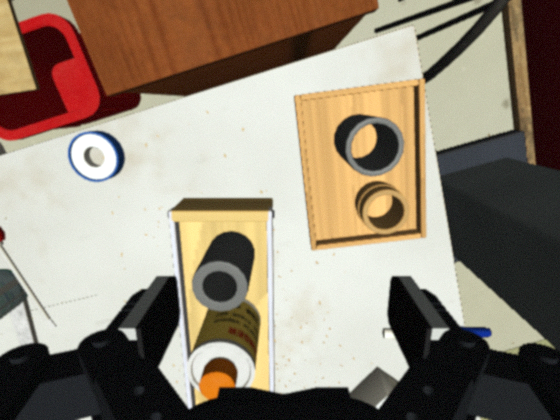

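Run:
```python
from h import *
c=ld('w6');T=c["T"]
for p in[(220.5,287),(193,287),(248,287),(220.5,261),(220.5,312)]:print(p,onz(c,*p,.11,T))
print("wide in tray",onz(c,374,145,.086,T))
# pan rim: dark/blue-grey circle in w1, check with top view ellipse
w=ld('w1');print("pan",onz(w,405,305,.024,w["T"]),[onz(w,*p,.024,w["T"]) for p in[(356,305),(453,305)]])
```

```text
(220.5, 287) [ 0.5665 -0.3056  0.11  ]
(193, 287) [ 0.5905 -0.3126  0.11  ]
(248, 287) [ 0.5425 -0.2986  0.11  ]
(220.5, 261) [ 0.558 -0.33   0.11 ]
(220.5, 312) [ 0.575  -0.2811  0.11  ]
wide in tray [ 0.4012 -0.3873  0.086 ]
pan [0.4558 0.3521 0.024 ] [array([0.5246, 0.3317, 0.024 ]), array([0.3884, 0.3721, 0.024 ])]
```

{"name": "carry_out", "arguments": {
  "series": [
    {"travel": [0.766, 0.65, -0.3], "fingers": -1, "delta_rot": [0, 0, 0]},
    {"travel": [0.766, 0.65, -0.4], "fingers": -1, "delta_rot": [0, 0, 0]},
    {"travel": [0.766, 0.65, -0.4], "fingers": -1, "delta_rot": [0, 0, 0]},
    {"travel": [0.766, 0.65, -0.4], "fingers": -1, "delta_rot": [0, 0, 0]},
    {"travel": [0, 0, 0], "fingers": -1, "delta_rot": [0, 0, 0]}
  ]
}}

```text
clock: 20.0
tcp_pos: [0.5635, -0.3048, 0.2171]
orientation: [-0.0, -0.6, 0.8, 0.001]
wrist_force: [-0.3, -1.1, -0.2]
finger_gap: 0.0856
grip_force: 0.0
```

Run:
```python
from h import *
c=snap('w7');s=env.get_state();print(s['clock'],s['tcp_pos'],s['qvel'])
# ring: project expected sleeve top circle, refine centre by matching grey ring edge gradient
T=c["T"];g=cv2.GaussianBlur(cv2.cvtColor(c["color"],cv2.COLOR_RGB2GRAY),(3,3),0).astype(float)
th=np.linspace(0,2*np.pi,90,endpoint=False)
def val(x,y,r):
    P=np.c_[x+r*np.cos(th),y+r*np.sin(th),np.full(90,.11)];p=proj(c,P,T)
    ok=(p[:,1]<415)&(p[:,1]>2)
    return cv2.remap(g.astype(np.float32),p[:,0].astype(np.float32)[None],p[:,1].astype(np.float32)[None],cv2.INTER_LINEAR)[0],ok
best=[]
for x in np.arange(.557,.577,.0005):
  for y in np.arange(-.316,-.296,.0005):
    # ring wall between r .0155 and .026: inner mean vs outside/inside difference
    (a,k)=val(x,y,.0205);i,_=val(x,y,.0165);o,_=val(x,y,.025);best.append((a[k].std()+i[k].std()+o[k].std(),x,y))
best.sort();print(np.array(best[:6]),proj(c,[.567,-.306,.11],T))
```

```text
20.05 [ 0.563  -0.3056  0.2177] [-0.0233 -0.0124  0.0061  0.0017 -0.0036 -0.0023]
[[28.0687  0.5675 -0.3065]
 [29.8342  0.5675 -0.306 ]
 [31.5592  0.568  -0.3065]
 [31.6841  0.568  -0.306 ]
 [33.8484  0.5675 -0.307 ]
 [34.5577  0.567  -0.3065]] [[276.4187 209.2298]]
```

{"name": "carry_out", "arguments": {
  "series": [
    {"travel": [0.06, -0.01, -0.8], "fingers": -1, "delta_rot": [0, 0, 0]},
    {"travel": [0.06, -0.01, -1], "fingers": -1, "delta_rot": [0, 0, 0]},
    {"travel": [0.05, -0.02, -1], "fingers": -1, "delta_rot": [0, 0, 0]},
    {"travel": [0, 0, -1], "fingers": -1, "delta_rot": [0, 0, 0]},
    {"travel": [0, 0, -1], "fingers": -1, "delta_rot": [0, 0, 0]}
  ]
}}

```text
clock: 20.68
tcp_pos: [0.5669, -0.3084, 0.0981]
orientation: [-0.0, -0.599, 0.801, -0.0]
wrist_force: [0.4, 0.3, -0.1]
finger_gap: 0.0856
grip_force: 0.0
```

{"name": "carry_out", "arguments": {
  "series": [
    {"travel": [0, 0, -0.7], "fingers": -1, "delta_rot": [0, 0, 0]},
    {"travel": [0, 0, -0.45], "fingers": -1, "delta_rot": [0, 0, 0]},
    {"travel": [0, 0, 0], "fingers": -1, "delta_rot": [0, 0, 0]}
  ]
}}

```text
clock: 21.05
tcp_pos: [0.5669, -0.3073, 0.0687]
orientation: [-0.0, -0.599, 0.801, 0.001]
wrist_force: [0.2, 0.3, 0.6]
finger_gap: 0.0853
grip_force: 0.0
```

{"name": "carry_out", "arguments": {
  "series": [
    {"travel": [0, 0, 0], "fingers": 1, "delta_rot": [0, 0, 0]},
    {"travel": [0, 0, 0], "fingers": 1, "delta_rot": [0, 0, 0]},
    {"travel": [0, 0, 0], "fingers": 1, "delta_rot": [0, 0, 0]},
    {"travel": [0, 0, 0], "fingers": 1, "delta_rot": [0, 0, 0]}
  ]
}}

```text
clock: 21.55
tcp_pos: [0.5682, -0.3077, 0.0704]
orientation: [0.0, -0.599, 0.8, -0.001]
wrist_force: [0.2, 0.1, 6.2]
finger_gap: 0.0517
grip_force: 41.8
```

{"name": "carry_out", "arguments": {
  "series": [
    {"travel": [0, 0, 0.5], "fingers": 1, "delta_rot": [0, 0, 0]},
    {"travel": [0, 0, 1], "fingers": 1, "delta_rot": [0, 0, 0]},
    {"travel": [0, 0, 1], "fingers": 1, "delta_rot": [0, 0, 0]},
    {"travel": [0, 0, 1], "fingers": 1, "delta_rot": [0, 0, 0]},
    {"travel": [0, 0, 1], "fingers": 1, "delta_rot": [0, 0, 0]}
  ]
}}

```text
clock: 22.18
tcp_pos: [0.5671, -0.307, 0.1826]
orientation: [-0.0, -0.599, 0.8, 0.001]
wrist_force: [0.6, -0.8, -0.8]
finger_gap: 0.0515
grip_force: 42.0
```

{"name": "carry_out", "arguments": {
  "series": [
    {"travel": [0, 0, 1], "fingers": 1, "delta_rot": [0, 0, 0]},
    {"travel": [0, 0, 0.5], "fingers": 1, "delta_rot": [0, 0, 0]},
    {"travel": [0.02, 0.96, 0.05], "fingers": 1, "delta_rot": [-0.106, -0.304, 0]},
    {"travel": [0.02, 0.96, 0.05], "fingers": 1, "delta_rot": [-0.106, -0.304, 0]},
    {"travel": [0.02, 0.96, 0.05], "fingers": 1, "delta_rot": [-0.106, -0.304, 0]}
  ]
}}

```text
clock: 22.8
tcp_pos: [0.5684, -0.2343, 0.2222]
orientation: [0.027, -0.599, 0.8, -0.04]
wrist_force: [-0.8, 0.2, -1.6]
finger_gap: 0.0515
grip_force: 42.2
```

{"name": "carry_out", "arguments": {
  "series": [
    {"travel": [0.02, 0.96, 0.05], "fingers": 1, "delta_rot": [-0.106, -0.304, 0]},
    {"travel": [0.02, 0.96, 0.05], "fingers": 1, "delta_rot": [-0.106, -0.304, 0]},
    {"travel": [0.02, 0.96, 0.05], "fingers": 1, "delta_rot": [-0.106, -0.304, 0]},
    {"travel": [0.02, 0.96, 0.05], "fingers": 1, "delta_rot": [-0.106, -0.304, 0]},
    {"travel": [0.02, 0.96, 0.05], "fingers": 1, "delta_rot": [-0.106, -0.304, 0]}
  ]
}}

```text
clock: 23.42
tcp_pos: [0.5707, -0.1142, 0.2285]
orientation: [0.071, -0.595, 0.794, -0.106]
wrist_force: [0.2, -0.4, -1.2]
finger_gap: 0.0512
grip_force: 42.2
```

{"name": "carry_out", "arguments": {
  "series": [
    {"travel": [0.02, 0.96, 0.05], "fingers": 1, "delta_rot": [-0.106, -0.304, 0]},
    {"travel": [0.02, 0.96, 0.05], "fingers": 1, "delta_rot": [-0.106, -0.304, 0]},
    {"travel": [0.02, 0.96, 0.05], "fingers": 1, "delta_rot": [-0.106, -0.304, 0]},
    {"travel": [0.02, 0.96, 0.05], "fingers": 1, "delta_rot": [-0.106, -0.304, 0]},
    {"travel": [0.02, 0.96, 0.05], "fingers": 1, "delta_rot": [-0.106, -0.304, 0]}
  ]
}}

```text
clock: 24.05
tcp_pos: [0.5731, 0.0056, 0.2347]
orientation: [0.116, -0.586, 0.783, -0.172]
wrist_force: [-0.7, 0.5, -1.6]
finger_gap: 0.0518
grip_force: 42.2
```

{"name": "carry_out", "arguments": {
  "series": [
    {"travel": [0.02, 0.96, 0.05], "fingers": 1, "delta_rot": [-0.106, -0.304, 0]},
    {"travel": [0.02, 0.96, 0.05], "fingers": 1, "delta_rot": [-0.106, -0.304, 0]},
    {"travel": [0.02, 0.96, 0.05], "fingers": 1, "delta_rot": [-0.106, -0.304, 0]},
    {"travel": [0, 0, 0], "fingers": 1, "delta_rot": [0, 0, 0]},
    {"travel": [0, 0, 0], "fingers": 1, "delta_rot": [0, 0, 0]}
  ]
}}

```text
clock: 24.68
tcp_pos: [0.575, 0.0766, 0.2387]
orientation: [0.142, -0.58, 0.774, -0.211]
wrist_force: [-0.7, -0.1, -0.9]
finger_gap: 0.0516
grip_force: 42.2
```

{"name": "carry_out", "arguments": {
  "series": [
    {"travel": [0.186, -0.065, -0.348], "fingers": 1, "delta_rot": [0, 0, 0]},
    {"travel": [0.186, -0.065, -0.348], "fingers": 1, "delta_rot": [0, 0, 0]},
    {"travel": [0.186, -0.065, -0.348], "fingers": 1, "delta_rot": [0, 0, 0]},
    {"travel": [0.186, -0.065, -0.348], "fingers": 1, "delta_rot": [0, 0, 0]},
    {"travel": [0.093, -0.033, -0.174], "fingers": 1, "delta_rot": [0, 0, 0]}
  ]
}}

```text
clock: 25.3
tcp_pos: [0.5963, 0.0691, 0.1988]
orientation: [0.141, -0.58, 0.774, -0.211]
wrist_force: [-0.1, 0.1, -2.6]
finger_gap: 0.0515
grip_force: 42.2
```

{"name": "carry_out", "arguments": {
  "series": [
    {"travel": [0.056, -0.02, -0.104], "fingers": 1, "delta_rot": [0, 0, 0]},
    {"travel": [0.056, -0.02, -0.104], "fingers": 1, "delta_rot": [0, 0, 0]},
    {"travel": [0.056, -0.02, -0.104], "fingers": 1, "delta_rot": [0, 0, 0]},
    {"travel": [0.056, -0.02, -0.104], "fingers": 1, "delta_rot": [0, 0, 0]}
  ]
}}

```text
clock: 25.8
tcp_pos: [0.6021, 0.0675, 0.1897]
orientation: [0.142, -0.58, 0.774, -0.211]
wrist_force: [-0.9, 0.2, -1.2]
finger_gap: 0.0514
grip_force: 42.2
```

{"name": "carry_out", "arguments": {
  "series": [
    {"travel": [0.028, -0.01, -0.052], "fingers": 1, "delta_rot": [0, 0, 0]},
    {"travel": [0.028, -0.01, -0.052], "fingers": 1, "delta_rot": [0, 0, 0]}
  ]
}}

```text
clock: 26.05
tcp_pos: [0.6034, 0.0669, 0.187]
orientation: [0.142, -0.58, 0.774, -0.211]
wrist_force: [-0.5, 0.3, -1.1]
finger_gap: 0.0515
grip_force: 42.2
```

{"name": "carry_out", "arguments": {
  "series": [
    {"travel": [0.028, -0.01, -0.052], "fingers": 1, "delta_rot": [0, 0, 0]}
  ]
}}

```text
clock: 26.18
tcp_pos: [0.6041, 0.0667, 0.1857]
orientation: [0.142, -0.58, 0.774, -0.211]
wrist_force: [0.1, 0.6, -1.1]
finger_gap: 0.0516
grip_force: 42.2
```

{"name": "carry_out", "arguments": {
  "series": [
    {"travel": [0.028, -0.01, -0.052], "fingers": 1, "delta_rot": [0, 0, 0]}
  ]
}}

```text
clock: 26.3
tcp_pos: [0.6048, 0.0666, 0.1848]
orientation: [0.142, -0.58, 0.774, -0.211]
wrist_force: [-10.0, 1.6, 10.2]
finger_gap: 0.0511
grip_force: 43.3
```

{"name": "carry_out", "arguments": {
  "series": [
    {"travel": [0.019, -0.007, -0.035], "fingers": 1, "delta_rot": [0, 0, 0]}
  ]
}}

```text
clock: 26.42
tcp_pos: [0.6049, 0.0666, 0.1847]
orientation: [0.142, -0.58, 0.774, -0.211]
wrist_force: [-13.5, 2.4, 14.7]
finger_gap: 0.0513
grip_force: 43.8
```

{"name": "carry_out", "arguments": {
  "series": [
    {"travel": [0, 0, 0], "fingers": 1, "delta_rot": [0, 0, 0]},
    {"travel": [0, 0, 0], "fingers": 1, "delta_rot": [0, 0, 0]},
    {"travel": [0, 0, 0], "fingers": 1, "delta_rot": [0, 0, 0]}
  ]
}}

```text
clock: 26.8
tcp_pos: [0.6048, 0.0666, 0.1848]
orientation: [0.142, -0.58, 0.774, -0.211]
wrist_force: [-9.5, 1.6, 8.3]
finger_gap: 0.0518
grip_force: 43.3
```

{"name": "carry_out", "arguments": {
  "series": [
    {"travel": [-0.186, 0.065, 0.348], "fingers": 1, "delta_rot": [0, 0, 0]},
    {"travel": [-0.372, 0.13, 0.696], "fingers": 1, "delta_rot": [0, 0, 0]},
    {"travel": [-0.372, 0.13, 0.696], "fingers": 1, "delta_rot": [0, 0, 0]},
    {"travel": [-0.372, 0.13, 0.696], "fingers": 1, "delta_rot": [0, 0, 0]},
    {"travel": [-0.372, 0.13, 0.696], "fingers": 1, "delta_rot": [0, 0, 0]}
  ]
}}

```text
clock: 27.42
tcp_pos: [0.563, 0.081, 0.2626]
orientation: [0.142, -0.58, 0.774, -0.211]
wrist_force: [-0.0, 1.0, -1.0]
finger_gap: 0.0514
grip_force: 42.3
```

{"name": "carry_out", "arguments": {
  "series": [
    {"travel": [-0.385, 0.996, 0], "fingers": 1, "delta_rot": [0.1545, 0.442, 0]},
    {"travel": [-0.385, 0.996, 0], "fingers": 1, "delta_rot": [0.1545, 0.442, 0]},
    {"travel": [-0.385, 0.996, 0], "fingers": 1, "delta_rot": [0.1545, 0.442, 0]},
    {"travel": [-0.385, 0.996, 0], "fingers": 1, "delta_rot": [0.1545, 0.442, 0]},
    {"travel": [-0.385, 0.996, -0.54], "fingers": 1, "delta_rot": [0.1545, 0.442, 0]}
  ]
}}

```text
clock: 28.05
tcp_pos: [0.516, 0.2066, 0.2499]
orientation: [0.079, -0.593, 0.793, -0.116]
wrist_force: [0.3, 0.5, -1.6]
finger_gap: 0.0518
grip_force: 42.3
```

{"name": "carry_out", "arguments": {
  "series": [
    {"travel": [-0.385, 0.996, -0.54], "fingers": 1, "delta_rot": [0.1545, 0.442, 0]},
    {"travel": [-0.385, 0.996, -0.54], "fingers": 1, "delta_rot": [0.1545, 0.442, 0]},
    {"travel": [-0.385, 0.996, -0.54], "fingers": 1, "delta_rot": [0.1545, 0.442, 0]},
    {"travel": [-0.385, 0.996, -0.54], "fingers": 1, "delta_rot": [0.1545, 0.442, 0]},
    {"travel": [-0.385, 0.996, -0.54], "fingers": 1, "delta_rot": [0.1545, 0.442, 0]}
  ]
}}

```text
clock: 28.68
tcp_pos: [0.4673, 0.3309, 0.1807]
orientation: [0.013, -0.599, 0.8, -0.019]
wrist_force: [1.2, -1.2, -2.4]
finger_gap: 0.0516
grip_force: 42.3
```

{"name": "carry_out", "arguments": {
  "series": [
    {"travel": [-0.385, 0.996, -0.54], "fingers": 1, "delta_rot": [0.1545, 0.442, 0]},
    {"travel": [0, 0, 0], "fingers": 1, "delta_rot": [0, 0, 0]},
    {"travel": [0, 0, 0], "fingers": 1, "delta_rot": [0, 0, 0]}
  ]
}}

```text
clock: 29.05
tcp_pos: [0.4579, 0.3546, 0.1676]
orientation: [0.0, -0.599, 0.8, -0.0]
wrist_force: [-0.5, -0.8, -1.3]
finger_gap: 0.0513
grip_force: 42.3
```

Run:
```python
from h import *
s=env.get_state();q=s['orientation'];print(s['tcp_pos'],R.from_quat([q[1],q[2],q[3],q[0]]).as_matrix()[:,2])
# pan from the first top view and scene view: points on the rim, fit circle
from scipy.optimize import least_squares
c=load()["top"];print([onz(c,*p,.024) for p in[(124,215),(175,215),(149,193),(149,237)]])
```

```text
[0.4579 0.3546 0.1676] [ 0.0008  0.     -1.    ]
[array([0.4271, 0.4221, 0.024 ]), array([0.488 , 0.2858, 0.024 ]), array([0.5208, 0.3946, 0.024 ]), array([0.3962, 0.3178, 0.024 ])]
```

{"name": "carry_out", "arguments": {
  "series": [
    {"travel": [0, 0, -1], "fingers": 1, "delta_rot": [0, 0, 0]},
    {"travel": [0, 0, -1], "fingers": 1, "delta_rot": [0, 0, 0]},
    {"travel": [0, 0, -1], "fingers": 1, "delta_rot": [0, 0, 0]},
    {"travel": [0, 0, -1], "fingers": 1, "delta_rot": [0, 0, 0]},
    {"travel": [0, 0, -0.4], "fingers": 1, "delta_rot": [0, 0, 0]}
  ]
}}

```text
clock: 29.68
tcp_pos: [0.4573, 0.3538, 0.0568]
orientation: [-0.0, -0.599, 0.801, 0.0]
wrist_force: [-1.6, -0.5, -1.4]
finger_gap: 0.0514
grip_force: 42.3
```

{"name": "carry_out", "arguments": {
  "series": [
    {"travel": [0, 0, -0.2], "fingers": 1, "delta_rot": [0, 0, 0]},
    {"travel": [0, 0, -0.12], "fingers": 1, "delta_rot": [0, 0, 0]},
    {"travel": [0, 0, -0.06], "fingers": 1, "delta_rot": [0, 0, 0]}
  ]
}}

```text
clock: 30.05
tcp_pos: [0.4581, 0.355, 0.0485]
orientation: [0.001, -0.599, 0.8, 0.0]
wrist_force: [-1.1, -0.3, -1.5]
finger_gap: 0.0516
grip_force: 42.3
```

{"name": "carry_out", "arguments": {
  "series": [
    {"travel": [0, 0, -0.06], "fingers": 1, "delta_rot": [0, 0, 0]}
  ]
}}

```text
clock: 30.18
tcp_pos: [0.4579, 0.355, 0.0468]
orientation: [0.001, -0.599, 0.8, 0.0]
wrist_force: [-0.2, 0.3, -2.0]
finger_gap: 0.0514
grip_force: 42.3
```

{"name": "carry_out", "arguments": {
  "series": [
    {"travel": [0, 0, -0.04], "fingers": 1, "delta_rot": [0, 0, 0]}
  ]
}}

```text
clock: 30.3
tcp_pos: [0.4579, 0.3551, 0.0463]
orientation: [0.001, -0.599, 0.8, 0.0]
wrist_force: [-1.9, -1.1, 9.5]
finger_gap: 0.0518
grip_force: 43.1
```

Contact with the pan floor; release and retreat.

{"name": "carry_out", "arguments": {
  "series": [
    {"travel": [0, 0, 0], "fingers": -1, "delta_rot": [0, 0, 0]},
    {"travel": [0, 0, 0], "fingers": -1, "delta_rot": [0, 0, 0]},
    {"travel": [0, 0, 0], "fingers": -1, "delta_rot": [0, 0, 0]},
    {"travel": [0, 0, 0], "fingers": -1, "delta_rot": [0, 0, 0]}
  ]
}}

```text
clock: 30.8
tcp_pos: [0.4575, 0.3548, 0.0452]
orientation: [-0.0, -0.599, 0.8, 0.0]
wrist_force: [-0.7, 0.9, -0.6]
finger_gap: 0.0855
grip_force: 0.0
```

{"name": "carry_out", "arguments": {
  "series": [
    {"travel": [0, 0, 0.4], "fingers": -1, "delta_rot": [0, 0, 0]},
    {"travel": [0, 0, 1], "fingers": -1, "delta_rot": [0, 0, 0]},
    {"travel": [0, 0, 1], "fingers": -1, "delta_rot": [0, 0, 0]},
    {"travel": [0, 0, 1], "fingers": -1, "delta_rot": [0, 0, 0]},
    {"travel": [0, 0, 1], "fingers": -1, "delta_rot": [0, 0, 0]}
  ]
}}

```text
clock: 31.42
tcp_pos: [0.4576, 0.3548, 0.1569]
orientation: [0.0, -0.599, 0.8, 0.0]
wrist_force: [0.0, -0.1, 0.6]
finger_gap: 0.0853
grip_force: 0.0
```

{"name": "carry_out", "arguments": {
  "series": [
    {"travel": [0, 0, 1], "fingers": -1, "delta_rot": [0, 0, 0]},
    {"travel": [0, 0, 1], "fingers": -1, "delta_rot": [0, 0, 0]},
    {"travel": [0, 0, 0], "fingers": -1, "delta_rot": [0, 0, 0]},
    {"travel": [0, 0, 0], "fingers": -1, "delta_rot": [0, 0, 0]}
  ]
}}

```text
clock: 31.92
tcp_pos: [0.4573, 0.3546, 0.2049]
orientation: [-0.0, -0.599, 0.8, 0.0]
wrist_force: [-0.6, 0.5, -0.1]
finger_gap: 0.0856
grip_force: 0.0
```

Run:
```python
from h import *
s=env.get_state();print(s['clock'],s['tcp_pos'],s['wrist_force'],s['finger_gap']);c=snap('w8');T=c["T"]
g=cv2.cvtColor(c["color"],cv2.COLOR_RGB2GRAY).astype(np.float32);th=np.linspace(0,2*np.pi,90,endpoint=False)
def val(x,y,r):
    p=proj(c,np.c_[x+r*np.cos(th),y+r*np.sin(th),np.full(90,.086)],T).astype(np.float32)
    return cv2.remap(g,p[None,:,0],p[None,:,1],cv2.INTER_LINEAR)[0]
b=sorted((sum(val(x,y,r).std() for r in(.0165,.0205,.025)),x,y) for x in np.arange(.446,.47,.001) for y in np.arange(.343,.367,.001))
print(np.array(b[:4]), [val(b[0][1],b[0][2],r).mean() for r in(.012,.0205,.029)])
```

```text
31.925 [0.4573 0.3546 0.2049] [-0.6164  0.4713 -0.0919] 0.08561149247182032
[[29.344   0.458   0.357 ]
 [29.3444  0.457   0.357 ]
 [31.6642  0.457   0.356 ]
 [34.6955  0.458   0.356 ]] [np.float32(46.041992), np.float32(88.35894), np.float32(105.06181)]
```

The code finds the narrow sleeve's top ring at (0.4575, 0.357), at the height it would have standing upright on the pan floor, so I'm handing in.

```bash
python3 -c "
from workcell import env
print(env.hand_in())"
```

```text
the job is handed in; nothing more can be done
None
```

Job handed in at about 32 s, with no verdict returned: the wide sleeve went home on the shoulder and stands in the tray, the narrow one stopped at the step and stands in the pan; contact peaked at about 30 N.

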